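Release the spent gas cartridge from a camp stove and catch it as it springs out

TASK

The gas cartridge in the camp stove is spent. Press the red release paddle with one finger and have the other finger standing behind the cartridge to stop it as the spring pops it out of the back of its bay, so that it comes to rest lying in the bay between one and four centimetres further out than it was, never farther, ready to be changed; then take the hand clear. Do not lift the cartridge, and leave the other things on the slab where they are.

Things in the scene. Friction and masses are not known exactly. Their poses are not given: they have to be found in the camera images.
- stove: green cassette camp stove, fixed, 330 mm (x) by 250 mm (y); origin at the centre of its underside on the slab, z up. Burner on the +x side: body top at 70 mm, pan supports to 108 mm. The cartridge bay, a channel along y, is on the -x side: outer wall at x = -165 to -154 mm, 60 mm high; a hood 94 mm high covers it from y = -20 to +125 mm (knob panel). Back of the stove: y = -125 mm.
- bay_mouth (a point): middle of the bay's smooth floor at its open back end: stove x = -120, y = -125, z = 20 mm. The cartridge comes out here towards the stove's -y, over free slab. Axes as the stove's.
- cartridge: loose spent gas cartridge, white and teal steel cylinder, orange band near the base, 66 mm in diameter, 185 mm long, about 0.14 kg, lying in the bay. Origin: centre of its flat base disc, on its axis, 53 mm above the slab; its +y axis runs to the valve, so the base faces the stove's -y. Seated, the base stands 12 mm outside the back of the stove (stove y = -137 mm).
- valve (a point): spring seat at the cartridge's valve end, under the hood (stove y = +48 mm). The spring pushes the seated cartridge out with 12 N and follows it for 10 mm; freed, it shoots out at about 1 m/s and slides on out of the bay unless something stands in its way. Stopped more than 10 mm out, it is free of the spring and stays put.
- release (a joint): rocker catch, rad: 0 as it stands, grows as its paddle is pressed down, stop at 0.45. A 5 mm thick steel hook lies against the base disc at its -x edge, at mid height (stove y = -137 to -142 mm, x = -165 in to -148 mm); it swings out past the rim at about 0.25 rad, which frees the cartridge. A light spring brings it back; freeing the cartridge takes about 4 N at the middle of the paddle.
- release_pad (a point): centre of the top of the red thumb paddle, 44 mm above the slab: 72 mm to the side (stove -x) of the cartridge's axis, 28 mm behind its base. Paddle 30 mm in x by 52 mm in y, outer edge a little higher. Pressed down about 8 mm at its centre it frees the cartridge; its stop is 13 mm down. Between paddle and axis, behind the base and hook, is free room for the other finger down to the slab.
- spare_cartridge: bystander: upright spare gas cartridge with a red cap, 66 mm in diameter, 192 mm tall; origin at the centre of its underside
- food_tin: bystander: food tin with a yellow label, 74 mm in diameter, 110 mm tall; origin at the centre of its underside
- sauce_jar: bystander: amber glass jar with a brass lid, 68 mm in diameter, 120 mm tall; origin at the centre of its underside
- camp_pot: bystander: dark open camp pot, 130 mm in diameter, 75 mm tall, with a wire handle along its +x axis out to 118 mm; origin at the centre of its underside
- camp_mug: bystander: blue mug, 80 mm in diameter, 82 mm tall, with a handle on its +y side, standing to the right of the stove beyond the cartridge's way out; origin at the centre of its underside
- lighter: bystander: red lighter standing upright beside the stove's bay, 30 by 18 mm, 85 mm tall; origin at the centre of its underside
- screw_stove: bystander: screw-on burner on a squat green gas canister, 104 mm in diameter, 136 mm tall; origin at the centre of its underside
Things that resemble listed ones, but are neither listed nor needed, are in the scene too. Leave any blue or purple look-alike of the cartridge alone.

How it is judged:
By the outcome, as a careful person would: the job done as asked, in the order asked, and still so for the second after the job is handed in, with the robot touching nothing.
It also fails if it takes over 32 s, if anything falls off the work surface, if the arm or the gripper's body presses on something with over 40 N, if the wrist force passes 120 N, or if a joint passes its speed limit or range.

ROBOT

A 6-joint arm with a two-finger parallel gripper is mounted at the origin on the work surface. World frame = base frame: x ahead of the robot, y to its left, z up, the work surface at z = 0. Lengths are in m, angles in degrees, forces in N, time in s.
With the tool pointing down it reaches from about 0.375 to 0.9 m from the base axis. Payload 3.1 kg.
Tool frame: the origin (TCP) lies on the front face of the gripper's body, between the roots of the fingers; the fingertips stand 70 mm ahead of it and the grasp point (between the pads) lies 51 mm ahead of it (bot.tip_extent is the distance from the TCP to the fingertips, in m); z points along the fingers, x is the direction in which the jaws open and shut, and the axes are right-handed (so a half turn about z gives the same grasp; the last joint's range is limited). The gripper opens to 87 mm and grips with 3 to 60 N. Pads are 19 mm wide; open, the fingers measure 117 mm over their backs; the gripper's body (75 mm by 190 mm) begins 51 mm behind the grasp point.
Start: joints at [53.199, 30.224, 82.088, -0, 67.689, -10.227], TCP at [0.28, 0.559, 0.292] pointing down, gripper open.
Joint ranges: [-176.69, 176.69], [-43.24, 126.21], [12.49, 139.97], [-82, 262], [0, 151.66], [-163.58, 163.58]. Speed limits (degrees/s): [159.86, 159.86, 180, 180, 180, 180].

INTERFACE

Orientations are given as a 3x3 rotation matrix whose columns are the frame's x, y, z axes.
In Python, from rig import bot, viewer, ticket gives the robot as it stands. The module is installed in compiled form; this text tells all that it offers.
- The arm moves only by the tool arm_command, never from a script. Its argument "targets" is a list of rows, each an object with "rot": the turn, a rotation vector about the tool's x, y, z in degrees, a list of three; "offset": the shift along the tool's x, y, z in cm, a list of three; "gripper": the closure, from 0 (fully open) to 1 (shut). A call has 1 to 8 rows; each row is the pose to reach, as a shift and turn from the pose commanded when the call began, along the tool's axes at that moment; what a row does not reach only later rows make up. A row lasts 1/10 s, in which the tool goes at most 50 mm and 8.59 degrees, less where a joint would pass 70% of its speed; a pose out of reach is approached as far as the arm can. A call with a gripper value outside its range is refused whole. The fingers move at their own pace and stop on an object; the grip force is fixed at half the most. Time passes only in rows, so rows that repeat a pose let the fingers close. It gives the time, the measured TCP pose, the force and the opening at its end, in the units of the state.
- bot.read_state(): the state, without advancing time (a new reading comes with each control period).
- viewer.capture(name): name is "side" or "top" or "wrist"; returns a dict with "frame" (420x560x3 uint8, red, green, blue), "fx", "fy", "cx", "cy" (pixels), "view" (4x4, takes a point from world to camera coordinates). Camera axes: x right, y down, z forward; pixel columns grow to the right and rows downward; lengths in m; the calibration is good to about 2 mm. A picture is of the moment at which its call begins. There is no depth.
- ticket.hand_in(): hands the job in, once; it reports no verdict.
The state is a dict: "time_s": time; "joint_positions": joint angles; "qvel": joint speeds; "tau": joint torques, N m; "position": TCP position; "tcp_rot": TCP orientation; "force": force on the tool from outside, world axes, zero at the start; "moment": the same for the moment, N m; "opening": opening from 0.0 (shut) to 1.0 (fully open).
Only numpy, scipy, OpenCV 4.12 (cv2) and the standard library are available. Lean on these libraries where they do the work, as an engineer would, in place of code of your own. Each camera call takes 0.05 s, during which the arm holds its last target. There are 200 camera calls.

## Working session

There is one attempt and no reset: what is moved stays moved. The work goes in short steps, Python scripts to look and compute and a tool call to move; the robot and the scene stay as the last step left them, time stands still between calls to the robot, and variables do not carry over. Pictures are saved under pics/ and viewed, about 8 in all and at most 12, crops included, and the job is handed in when it is done.

Besides the shell and the picture viewer there is one more tool, called after ">>>" as name(argument=value, ...), one argument or row to a line, values as JSON. arm_command: Moves the arm, as the interface text tells. Its arguments: {"type":"object","properties":{"targets":{"type":"array"}},"required":["targets"]}

```bash
mkdir -p pics; cat > h.py <<'E'
import numpy as np, cv2
from rig import bot, viewer, ticket
def cap(n,save=None):
    c=viewer.capture(n)
    if save: cv2.imwrite('pics/'+save,cv2.cvtColor(np.asarray(c['frame']),cv2.COLOR_RGB2BGR))
    return c
def ray(c,u,v):
    V=np.array(c['view']);R=V[:3,:3];t=V[:3,3]
    d=R.T@np.array([(u-c['cx'])/c['fx'],(v-c['cy'])/c['fy'],1]);return -R.T@t,d
def onz(c,u,v,z):
    o,d=ray(c,u,v);return o+d*(z-o[2])/d[2]
def proj(c,p):
    V=np.array(c['view']);q=V[:3,:3]@np.array(p)+V[:3,3];return c['fx']*q[0]/q[2]+c['cx'],c['fy']*q[1]/q[2]+c['cy']
E
python3 - <<'E'
from h import *
import pickle
C={}
ims=[]
for n in('top','side'):
    C[n]=cap(n,n+'0.png'); o,_=ray(C[n],0,0);print(n,o.round(3),C[n]['fx'])
pickle.dump(C,open('c0.pkl','wb'))
s=bot.read_state();print(s['time_s'],s['position'],np.round(s['tcp_rot'],3),s['force'],s['opening'])
E
```

```text
top [0.213 0.026 1.875] 497.3541754344699
side [-0.016 -0.559  1.043] 381.4671465815697
0.1 [0.27925436 0.55857043 0.29139599] [[ 0.447  0.894 -0.001]
 [ 0.894 -0.447 -0.002]
 [-0.002 -0.    -1.   ]] [-0.33767822 -0.35449677  0.05425591] 0.9976066347776298
```

View pics/top0.png

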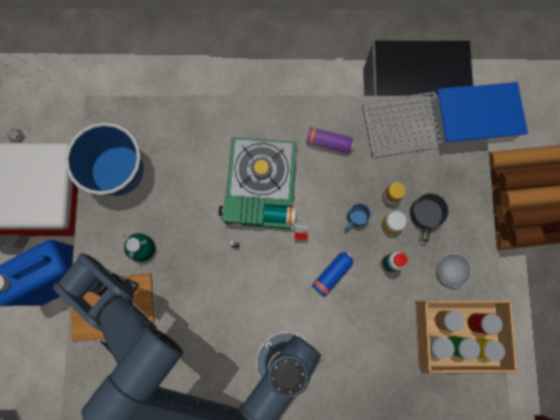

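View pics/side0.png

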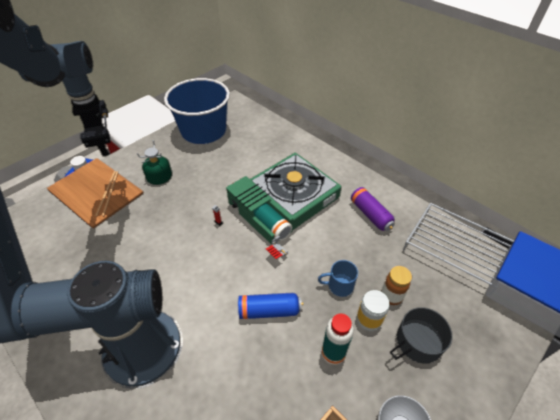

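Candidates for the cartridge in the top view:
- teal/white cylinder with an orange band in the stove bay, (279,213)
- blue cylinder, (333,274)
- purple cylinder, (330,140)
- upright spare with a red cap, (397,261)

The description fits the first. For the paddle, the red patch at (301,237) fits, rather than the lighter at (235,244).

```bash
python3 - <<'E'
from h import *
import pickle
C=pickle.load(open('c0.pkl','rb'))
t=np.asarray(C['top']['frame']);s=np.asarray(C['side']['frame'])
a=cv2.resize(t[125:255,210:320],None,fx=4,fy=4,interpolation=cv2.INTER_CUBIC)
b=cv2.resize(s[145:275,205:345],None,fx=2.6,fy=4*.65,interpolation=cv2.INTER_CUBIC)
im=np.zeros((520,440+364,3),np.uint8);im[:,:440]=a;im[:b.shape[0],440:440+b.shape[1]]=b
cv2.imwrite('pics/crop1.png',im[:,:800,::-1])
for n,box in(('top',(285,225,320,250)),('side',(260,240,295,265))):
    f=np.asarray(C[n]['frame']).astype(int);m=(f[...,0]>130)&(f[...,1]<80)&(f[...,2]<80)
    x0,y0,x1,y1=box;yy,xx=np.nonzero(m[y0:y1,x0:x1]);u,v=xx.mean()+x0,yy.mean()+y0
    print(n,len(xx),u,v,onz(C[n],u,v,.042).round(4))
t_=cv2.cvtColor(t,cv2.COLOR_RGB2HSV)
m=cv2.inRange(t_,(65,80,30),(85,255,200));m[:,:215]=0;m[:,300:]=0;m[:130]=0;m[235:]=0
cn=max(cv2.findContours(m,0,2)[0],key=cv2.contourArea);print(cv2.minAreaRect(cn))
E
```

```text
top 92 300.8478260869565 235.55434782608697 [ 0.4588 -0.0582  0.042 ]
side 101 273.63366336633663 251.75247524752476 [ 0.4574 -0.0567  0.042 ]
((260.663818359375, 184.1074981689453), (68.06002807617188, 83.36622619628906), 6.709836959838867)
```

View pics/crop1.png

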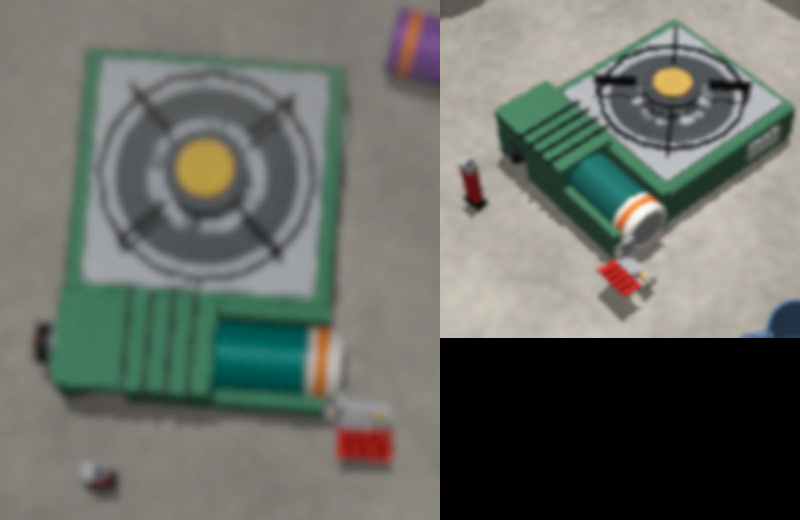

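>>> arm_command(
  targets=[
    {"rot":[0,0,4.8],"offset":[-3.3,3.35,0.3],"gripper":0.35},
    {"rot":[0,0,9.6],"offset":[-6.6,6.7,0.6],"gripper":0.35},
    {"rot":[0,0,14.4],"offset":[-9.9,10.05,0.9],"gripper":0.35},
    {"rot":[0,0,19.2],"offset":[-13.2,13.4,1.2],"gripper":0.35},
    {"rot":[0,0,24],"offset":[-16.5,16.75,1.5],"gripper":0.35},
    {"rot":[0,0,28.8],"offset":[-19.8,20.1,1.8],"gripper":0.35},
    {"rot":[0,0,33.6],"offset":[-23.1,23.45,2.1],"gripper":0.35},
    {"rot":[0,0,38.4],"offset":[-26.4,26.8,2.4],"gripper":0.35},
  ],
)

```text
time_s: 0.9
position: [0.4012, 0.2012, 0.2681]
tcp_rot: [[0.907, 0.42, -0.0], [0.42, -0.907, -0.0], [-0.0, -0.0, -1.0]]
force: [1.5, 0.3, 0.2]
opening: 0.655
```

>>> arm_command(
  targets=[
    {"rot":[0,0,4.8],"offset":[-0.5,4.7,0.3],"gripper":0.35},
    {"rot":[0,0,9.6],"offset":[-1.0,9.4,0.6],"gripper":0.35},
    {"rot":[0,0,14.4],"offset":[-1.5,14.1,0.9],"gripper":0.35},
    {"rot":[0,0,19.2],"offset":[-2.0,18.8,1.2],"gripper":0.35},
    {"rot":[0,0,24],"offset":[-2.5,23.5,1.5],"gripper":0.35},
    {"rot":[0,0,29],"offset":[-2.9,28.1,1.8],"gripper":0.35},
    {"rot":[0,0,29],"offset":[-2.9,28.1,1.8],"gripper":0.35},
  ],
)

```text
time_s: 1.6
position: [0.4967, -0.0695, 0.2501]
tcp_rot: [[0.997, -0.076, 0.004], [-0.076, -0.997, -0.003], [0.004, 0.003, -1.0]]
force: [-0.2, 0.3, -1.1]
opening: 0.65
```

```bash
python3 - <<'E'
from h import *
import pickle
c=cap('wrist','w1.png');pickle.dump(c,open('w1.pkl','wb'))
s=bot.read_state();print(s['time_s'],s['position'].__repr__(),np.round(s['tcp_rot'],3),s['force'],s['opening'],ray(c,0,0)[0])
E
```

```text
1.65 array([ 0.49472586, -0.0666555 ,  0.24982258]) [[ 0.997 -0.074  0.   ]
 [-0.074 -0.997 -0.   ]
 [ 0.001  0.    -1.   ]] [0.28557357 0.08498833 0.22472853] 0.648475430045443 [0.50222003 0.00884736 0.34255016]
```

View pics/w1.png

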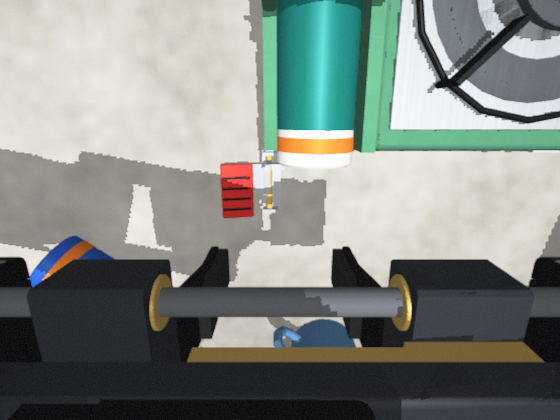

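```bash
python3 - <<'E'
from h import *
import pickle
c=pickle.load(open('w1.pkl','rb'));f=np.asarray(c['frame'])
h=cv2.cvtColor(f,cv2.COLOR_RGB2HSV)
m=((h[...,0]<6)|(h[...,0]>174))&(h[...,1]>150)&(h[...,2]>90);m=m.astype(np.uint8)*255
m[:150]=0;m[230:]=0;m[:,:210]=0;m[:,262:]=0
m=cv2.morphologyEx(m,cv2.MORPH_CLOSE,np.ones((7,7)))
r=cv2.minAreaRect(max(cv2.findContours(m,0,2)[0],key=cv2.contourArea));print(r)
pb=onz(c,*r[0],.044);print('pad',pb.round(4))
b=cv2.boxPoints(r);print([onz(c,*q,.044).round(4).tolist() for q in b])
tm=cv2.inRange(h,(80,100,40),(98,255,255));tm[:, :265]=0;tm[:,370:]=0
mid=[]
for v in(40,80,120):
    xx=np.nonzero(tm[v])[0];u0,u1=xx.min(),xx.max()+1
    o,d0=ray(c,u0,v);_,d1=ray(c,u1,v);d=d0/np.linalg.norm(d0)+d1/np.linalg.norm(d1)
    p=o+d*(.053-o[2])/d[2];mid.append(p);print(v,u0,u1,p.round(4))
ax=mid[0]-mid[2];ax/=np.linalg.norm(ax);yaw=np.degrees(np.arctan2(-ax[0],ax[1]));print('yaw axis',yaw)
# base edge at central column: scan brightness
print(f[155:180,315].tolist())
E
```

```text
((236.5, 190.5), (53.0, 31.0), 90.0)
pad [ 0.4575 -0.0543  0.044 ]
[[0.4462, -0.0284, 0.044], [0.4747, -0.0306, 0.044], [0.4695, -0.0816, 0.044], [0.4395, -0.0792, 0.044]]
40 277 361 [0.5393 0.066  0.053 ]
80 277 358 [0.5367 0.036  0.053 ]
120 277 355 [0.534 0.004 0.053]
yaw axis -4.8484493696781135
[[254, 254, 254], [255, 255, 255], [255, 255, 255], [255, 255, 255], [255, 255, 255], [255, 255, 255], [255, 255, 255], [255, 255, 255], [255, 255, 255], [255, 255, 255], [255, 255, 255], [255, 255, 254], [249, 250, 247], [242, 243, 238], [239, 238, 231], [236, 233, 226], [237, 233, 227], [237, 234, 227], [235, 233, 226], [234, 232, 224], [233, 231, 223], [232, 230, 222], [231, 229, 221], [229, 226, 219], [184, 180, 172]]
```

```bash
python3 - <<'E'
from h import *
import pickle
c=pickle.load(open('w1.pkl','rb'))
a=np.radians(-4.8);X=np.array([np.cos(a),np.sin(a)]);Y=np.array([-np.sin(a),np.cos(a)])
e=onz(c,315,167,.086);print('base top edge',e.round(4))
pad=np.array([.4575,-.0543]);base=e[:2]; ps=base-28e-3*Y
print('pad-e in stove axes',[(pad-base)@X,(pad-base)@Y])
# finger projections at 0.35: tips at tcp +-36 mm
s=bot.read_state();R=np.array(s['tcp_rot']);p=np.array(s['position']);print(p.round(4))
B=base@Y
axis=pad+.072*X; 
mid=pad+.036*X; T=mid+((B-.027-.0095)-mid@Y)*Y
print('target',T.round(4)); d=np.r_[T,p[2]]-p;print('tool offset cm',(R.T@d*100).round(2),'moment yaw',np.degrees(np.arctan2(R[1,0],R[0,0])))
E
```

```text
base top edge [ 0.5283 -0.0313  0.086 ]
pad-e in stove axes [np.float64(-0.0686517350740671), np.float64(-0.028814037975169453)]
[ 0.4947 -0.0667  0.2498]
target [ 0.4927 -0.065 ]
tool offset cm [-0.21 -0.15 -0.  ] moment yaw -4.229679836587872
```

>>> arm_command(
  targets=[
    {"rot":[0,0,0.5],"offset":[-0.2,-0.1,2],"gripper":0.35},
    {"rot":[0,0,0.5],"offset":[-0.2,-0.1,5],"gripper":0.35},
    {"rot":[0,0,0.5],"offset":[-0.2,-0.1,8],"gripper":0.35},
    {"rot":[0,0,0.5],"offset":[-0.2,-0.1,10.5],"gripper":0.35},
    {"rot":[0,0,0.5],"offset":[-0.2,-0.1,12],"gripper":0.35},
    {"rot":[0,0,0.5],"offset":[-0.2,-0.1,12],"gripper":0.35},
    {"rot":[0,0,0.5],"offset":[-0.2,-0.1,12],"gripper":0.35},
  ],
)

```text
time_s: 2.35
position: [0.4913, -0.0617, 0.1303]
tcp_rot: [[0.997, -0.076, -0.001], [-0.076, -0.997, 0.001], [-0.001, -0.0, -1.0]]
force: [-0.5, -1.3, 0.2]
opening: 0.653
```

```bash
python3 - <<'E'
from h import *
import pickle
c=cap('wrist','w2.png');pickle.dump(c,open('w2.pkl','wb'))
s=bot.read_state();R=np.array(s['tcp_rot']);p=np.array(s['position']);print(s['time_s'],p.round(4),s['force'],s['opening'],np.degrees(np.arctan2(R[1,0],R[0,0])))
for sg in(-1,1):
  for y in(-.0095,.0095): print(sg,y,proj(c,p+R@np.array([sg*.036,y,.07])))
E
```

```text
2.4 [ 0.4918 -0.062   0.1309] [ 0.02259963  1.0442048  -0.41411711] 0.6493145557600222 -4.39832414958435
-1 -0.0095 (np.float64(215.0483507185591), np.float64(250.78933127575374))
-1 0.0095 (np.float64(216.99198019713623), np.float64(282.2527814691565))
1 -0.0095 (np.float64(347.7097215928625), np.float64(250.7828299850948))
1 0.0095 (np.float64(345.7207910435609), np.float64(282.26444470819706))
```

View pics/w2.png

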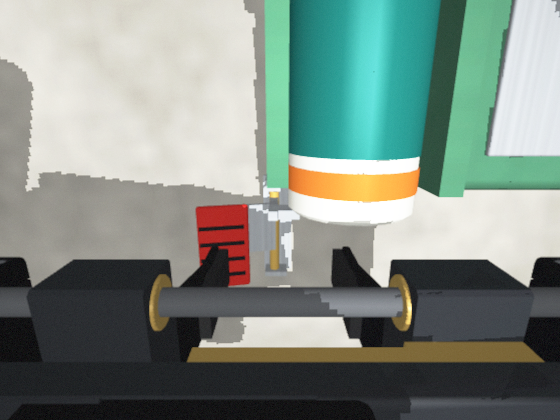

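```bash
python3 - <<'E'
from h import *
import pickle
c=pickle.load(open('w2.pkl','rb'))
a=np.radians(-4.8);X=np.array([np.cos(a),np.sin(a)]);Y=np.array([-np.sin(a),np.cos(a)])
p=np.array([.4918,-.062])
f=lambda q:(np.round((q[:2]-p)@X*1e3,1),np.round((q[:2]-p)@Y*1e3,1))
for n,u,v,z in(('base',355,222,.086),('padTL',197,207,.046),('padTR',248,205,.042),('padBR',250,284,.042),('hook/lever end',275,271,.044),('tipL',222,247,.061),('tipR',344,247,.061)):
    print(n,f(onz(c,u,v,z)))
E
```

```text
base (np.float64(32.6), np.float64(34.3))
padTL (np.float64(-48.1), np.float64(29.7))
padTR (np.float64(-19.5), np.float64(30.0))
padBR (np.float64(-19.3), np.float64(-21.1))
hook/lever end (np.float64(-3.7), np.float64(-11.1))
tipL (np.float64(-32.1), np.float64(11.5))
tipR (np.float64(33.8), np.float64(12.0))
```

>>> arm_command(
  targets=[
    {"rot":[0,0,0.3],"offset":[0,0.15,0.8],"gripper":0.35},
    {"rot":[0,0,0.3],"offset":[0,0.15,1.3],"gripper":0.35},
    {"rot":[0,0,0.3],"offset":[0,0.15,1.6],"gripper":0.35},
    {"rot":[0,0,0.3],"offset":[0,0.15,1.9],"gripper":0.35},
    {"rot":[0,0,0.3],"offset":[0,0.15,2.1],"gripper":0.35},
  ],
)

```text
time_s: 2.9
position: [0.4907, -0.0641, 0.109]
tcp_rot: [[0.997, -0.083, -0.002], [-0.083, -0.997, 0.001], [-0.002, -0.0, -1.0]]
force: [-1.8, -0.9, 3.1]
opening: 0.653
```

>>> arm_command(
  targets=[
    {"rot":[0,0,0],"offset":[0,0,0.2],"gripper":0.35},
    {"rot":[0,0,0],"offset":[0,0,0.4],"gripper":0.35},
    {"rot":[0,0,0],"offset":[0,0,0.6],"gripper":0.35},
    {"rot":[0,0,0],"offset":[0,0,0.6],"gripper":0.35},
    {"rot":[0,0,0],"offset":[0,0,0.6],"gripper":0.35},
  ],
)

```text
time_s: 3.4
position: [0.4912, -0.0642, 0.1031]
tcp_rot: [[0.997, -0.083, -0.001], [-0.083, -0.997, 0.0], [-0.001, -0.0, -1.0]]
force: [-4.0, -1.4, 3.6]
opening: 0.651
```

```bash
python3 - <<'E'
from h import *
c=cap('wrist','w3.png')
s=bot.read_state();print(s['time_s'],np.round(s['position'],4),s['force'])
E
```

```text
3.45 [ 0.4913 -0.0642  0.1032] [-3.83264139 -0.20393438  2.67475765]
```

View pics/w3.png

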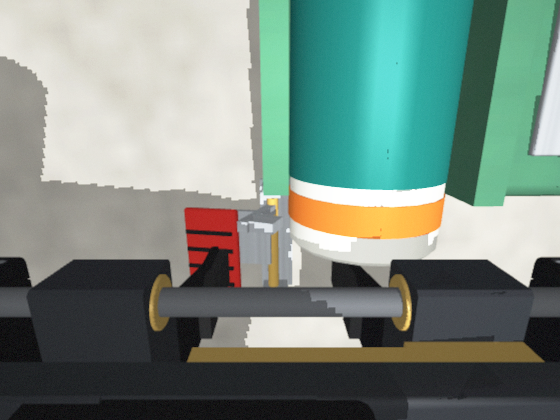

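```bash
python3 - <<'E'
from h import *
c=cap('wrist')
a=np.radians(-4.8);Y=np.array([-np.sin(a),np.cos(a)])
e0=np.array([.5283,-.0313]);p=bot.read_state()['position'][:2]
for v in(240,250,258): e=onz(c,370,v,.086);print(v,e.round(4),'out mm',((e0-e[:2])@Y*1e3).round(1),'ahead of TCP',((e[:2]-p)@Y*1e3).round(1))
f=np.asarray(c['frame']);print(f[225:266:2,375].tolist())
E
```

```text
240 [ 0.5268 -0.0314  0.086 ] out mm 0.2 ahead of TCP 35.7
250 [ 0.5268 -0.0353  0.086 ] out mm 4.1 ahead of TCP 31.8
258 [ 0.5267 -0.0385  0.086 ] out mm 7.3 ahead of TCP 28.6
[[255, 199, 84], [255, 199, 85], [255, 200, 84], [255, 198, 83], [255, 199, 85], [255, 199, 84], [225, 121, 49], [225, 205, 188], [226, 226, 220], [226, 226, 221], [227, 228, 222], [226, 226, 220], [225, 226, 220], [225, 227, 221], [225, 227, 221], [226, 227, 222], [225, 226, 220], [227, 228, 222], [224, 226, 221], [213, 215, 205], [185, 186, 178]]
```

```bash
python3 - <<'E'
from h import *
import pickle
a=np.radians(-4.8);X=np.array([np.cos(a),np.sin(a)]);Y=np.array([-np.sin(a),np.cos(a)])
for n,c,u in(('w1',pickle.load(open('w1.pkl','rb')),315),('w2',pickle.load(open('w2.pkl','rb')),355),('now',cap('wrist'),368)):
    h=cv2.cvtColor(np.asarray(c['frame']),cv2.COLOR_RGB2HSV)
    r=[v for v in range(80,260) if 5<h[v,u,0]<24 and h[v,u,1]>120]
    print(n,r[0],r[-1],[round(onz(c,u,v,.086)[:2]@Y*1e3,1) for v in(r[0],r[-1]+1)])
E
```

```text
w1 139 153 [np.float64(34.8), np.float64(23.2)]
w2 175 200 [np.float64(34.8), np.float64(23.3)]
now 207 238 [np.float64(25.3), np.float64(13.2)]
```

```bash
python3 - <<'E'
from h import *
a=np.radians(-4.8);Y=np.array([-np.sin(a),np.cos(a)])
w3=cv2.imread('pics/w3.png');c=cap('wrist','w4.png');s=cap('side')
for n,f in(('w3',w3),('w4',cv2.imread('pics/w4.png'))):
    h=cv2.cvtColor(f,cv2.COLOR_BGR2HSV);r=[v for v in range(80,260) if 5<h[v,368,0]<24 and h[v,368,1]>120];print(n,r[0],r[-1])
A=cv2.resize(cv2.imread('pics/w4.png')[165:325,180:460],(784,448)[::1],interpolation=cv2.INTER_CUBIC)
cv2.imwrite('pics/c4.png',A);print(bot.read_state()['time_s'])
E
```

```text
w3 207 238
w4 207 238
3.65
```

View pics/c4.png

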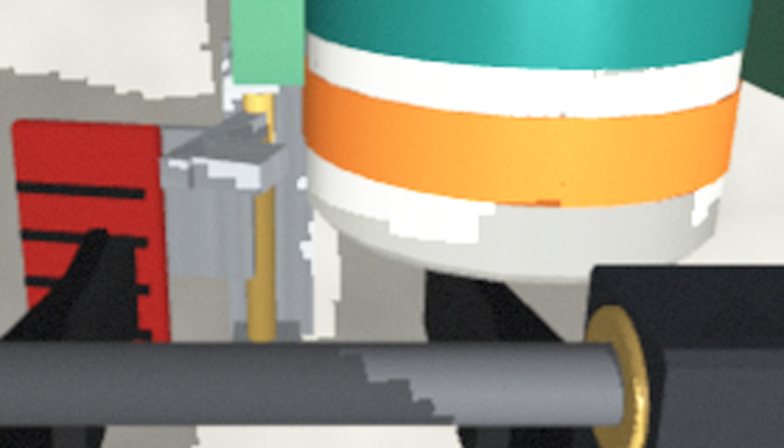

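The cartridge has popped out and is clear of the hook. It rests only about 10 mm out, apparently after bouncing off the finger, which is too close to the limit. I'll back off, lift clear and re-measure.

>>> arm_command(
  targets=[
    {"rot":[0,0,0],"offset":[0,0.4,-0.2],"gripper":0.35},
    {"rot":[0,0,0],"offset":[0,0.6,-1.5],"gripper":0.35},
    {"rot":[0,0,0],"offset":[0,0.6,-4.5],"gripper":0.35},
    {"rot":[0,0,0],"offset":[0,0.6,-8],"gripper":0.35},
    {"rot":[0,0,0],"offset":[0,0.6,-11.5],"gripper":1},
    {"rot":[0,0,0],"offset":[0,0.6,-14],"gripper":1},
    {"rot":[0,0,0],"offset":[0,0.6,-14],"gripper":1},
    {"rot":[0,0,0],"offset":[0,0.6,-14],"gripper":1},
  ],
)

```text
time_s: 4.45
position: [0.4923, -0.0706, 0.2438]
tcp_rot: [[0.996, -0.084, 0.004], [-0.084, -0.997, -0.001], [0.004, 0.001, -1.0]]
force: [-0.3, 0.6, -1.2]
opening: 0.373
```

```bash
cat > m.py <<'E'
from h import *
a=np.radians(-4.8);X=np.array([np.cos(a),np.sin(a)]);Y=np.array([-np.sin(a),np.cos(a)])
def meas(c):
    h=cv2.cvtColor(np.asarray(c['frame']),cv2.COLOR_RGB2HSV)
    u=int(round(proj(c,[.528,-.02,.086])[0]))
    r=[v for v in range(60,330) if 5<h[v,u,0]<24 and h[v,u,1]>120]
    q=[onz(c,u,v,.086) for v in(r[0],r[-1]+1)]
    ys=[round(float(p[:2]@Y*1e3),1) for p in q]
    print('col',u,'band rows',r[0],r[-1],'bandY',ys,'out mm',round(34.8-ys[0],1),round(23.2-ys[1],1))
E
python3 - <<'E'
from m import *
c=cap('wrist','w5.png');meas(c)
s=bot.read_state();p=np.array(s['position']);R=np.array(s['tcp_rot']);print(s['time_s'],p.round(4),s['opening'],s['force'])
# drag point: axis at stove y=-80 : base0 (Y=13.0mm) +57 ; axis X coordinate
b0=np.array([.5283,-.0313]);ax=.5*((np.array([.4575,-.0543])+.072*X)@X+np.array([.534,.004])@X)
T=ax*X+(b0@Y+.055)*Y;print('T',T.round(4),'tool cm',(R.T@(np.r_[T,.170]-p)*100).round(2))
E
```

```text
col 320 band rows 151 165 bandY [24.7, 13.2] out mm 10.1 10.0
4.5 [ 0.4915 -0.0704  0.2429] 0.3338808292379459 [-0.23210463  0.05226214  0.64665737]
T [0.5359 0.0233] tool cm [ 3.64 -9.7   7.29]
```

View pics/w5.png

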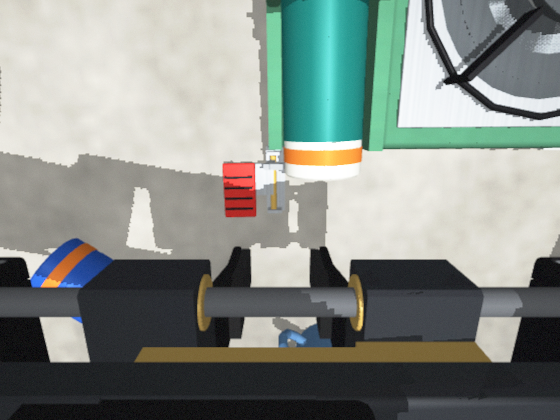

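Measured 10.0 mm out, exactly on the edge. I'll press lightly on top with the closed fingertips and drag it about 12 mm further out.

>>> arm_command(
  targets=[
    {"rot":[0,0,0],"offset":[1.2,-3.2,1],"gripper":1},
    {"rot":[0,0,0],"offset":[2.4,-6.4,3],"gripper":1},
    {"rot":[0,0,0],"offset":[3.6,-9.7,5],"gripper":1},
    {"rot":[0,0,0],"offset":[3.6,-9.7,7],"gripper":1},
    {"rot":[0,0,0],"offset":[3.6,-9.7,7.8],"gripper":1},
    {"rot":[0,0,0],"offset":[3.6,-9.7,8.2],"gripper":1},
    {"rot":[0,0,0],"offset":[3.6,-9.7,8.4],"gripper":1},
    {"rot":[0,0,0],"offset":[3.6,-9.7,8.4],"gripper":1},
  ],
)

```text
time_s: 5.3
position: [0.5352, 0.0227, 0.1594]
tcp_rot: [[0.996, -0.085, 0.0], [-0.085, -0.996, -0.0], [0.0, 0.0, -1.0]]
force: [-0.1, 0.1, -0.7]
opening: 0.006
```

>>> arm_command(
  targets=[
    {"rot":[0,0,0],"offset":[0,0,0.2],"gripper":1},
    {"rot":[0,0,0],"offset":[0,0,0.35],"gripper":1},
    {"rot":[0,0,0],"offset":[0,0,0.45],"gripper":1},
    {"rot":[0,0,0],"offset":[0,0,0.45],"gripper":1},
  ],
)

```text
time_s: 5.7
position: [0.5358, 0.0231, 0.156]
tcp_rot: [[0.997, -0.083, 0.002], [-0.083, -0.997, -0.001], [0.002, 0.0, -1.0]]
force: [-1.2, -0.5, 5.4]
opening: 0.001
```

>>> arm_command(
  targets=[
    {"rot":[0,0,0],"offset":[0,0,0.1],"gripper":1},
    {"rot":[0,0,0],"offset":[0,0.2,0.1],"gripper":1},
    {"rot":[0,0,0],"offset":[0,0.4,0.1],"gripper":1},
    {"rot":[0,0,0],"offset":[0,0.6,0.1],"gripper":1},
    {"rot":[0,0,0],"offset":[0,0.8,0.1],"gripper":1},
    {"rot":[0,0,0],"offset":[0,1.0,0.1],"gripper":1},
    {"rot":[0,0,0],"offset":[0,1.2,0.1],"gripper":1},
    {"rot":[0,0,0],"offset":[0,1.2,0.1],"gripper":1},
  ],
)

```text
time_s: 6.5
position: [0.5358, 0.0112, 0.1559]
tcp_rot: [[0.996, -0.084, 0.005], [-0.084, -0.996, -0.0], [0.005, 0.0, -1.0]]
force: [-0.8, 0.7, 10.7]
opening: 0.007
```

```bash
python3 - <<'E'
from m import *
c=cap('wrist','w6.png');print(proj(c,[.528,-.02,.086]))
try: meas(c)
except Exception as e: print(e)
E
```

```text
(np.float64(270.6952311036273), np.float64(315.8365048741318))
list index out of range
```

>>> arm_command(
  targets=[
    {"rot":[0,0,0],"offset":[0,0,-0.5],"gripper":1},
    {"rot":[0,0,0],"offset":[0,0,-2.5],"gripper":1},
    {"rot":[0,0,0],"offset":[0,0,-6],"gripper":1},
    {"rot":[0,0,0],"offset":[0,3,-8.8],"gripper":1},
    {"rot":[0,0,0],"offset":[-2,6.5,-8.8],"gripper":1},
    {"rot":[0,0,0],"offset":[-3.6,8.5,-8.8],"gripper":1},
    {"rot":[0,0,0],"offset":[-3.6,8.5,-8.8],"gripper":1},
    {"rot":[0,0,0],"offset":[-3.6,8.5,-8.8],"gripper":1},
  ],
)

```text
time_s: 7.35
position: [0.4911, -0.0705, 0.242]
tcp_rot: [[0.996, -0.085, 0.001], [-0.085, -0.996, 0.0], [0.001, -0.0, -1.0]]
force: [-1.0, 0.1, -0.4]
opening: 0.005
```

```bash
python3 - <<'E'
from m import *
c=cap('wrist','w7.png');meas(c);t=cap('top','t7.png')
s=bot.read_state();print(s['time_s'],np.round(s['position'],4),s['force'])
E
```

```text
col 323 band rows 167 180 bandY [12.9, 1.9] out mm 21.9 21.3
7.45 [ 0.4917 -0.0699  0.2418] [-0.01605165  1.05771311  0.11768149]
```

View pics/w7.png

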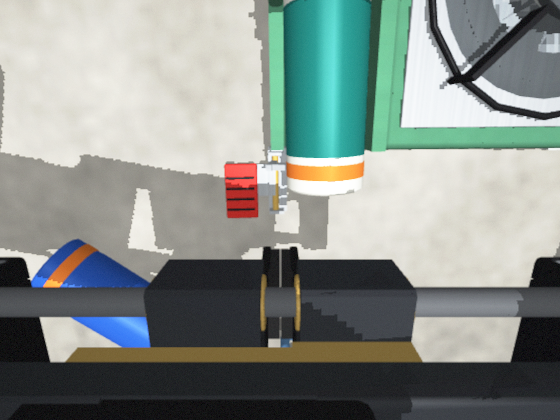

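The cartridge is now about 21.6 mm out and lying in the bay. I'll take the hand well clear and hand in.

>>> arm_command(
  targets=[
    {"rot":[0,0,0],"offset":[0,1,-3],"gripper":1},
    {"rot":[0,0,0],"offset":[0,3,-6],"gripper":1},
    {"rot":[0,0,0],"offset":[0,4,-7],"gripper":1},
    {"rot":[0,0,0],"offset":[0,4,-7],"gripper":1},
    {"rot":[0,0,0],"offset":[0,4,-7],"gripper":1},
  ],
)

```text
time_s: 7.95
position: [0.4875, -0.1093, 0.3108]
tcp_rot: [[0.997, -0.083, -0.002], [-0.083, -0.997, 0.001], [-0.002, -0.001, -1.0]]
force: [-0.3, 1.5, -0.5]
opening: 0.002
```

```bash
python3 - <<'E'
from m import *
meas(cap('wrist'));print(ticket.hand_in())
E
```

```text
col 316 band rows 115 126 bandY [13.2, 2.2] out mm 21.6 21.0
the job is handed in; nothing more can be done
None
```

The cartridge is released and lies in the bay about 21 mm further out than it was, but it took an extra drag to get there. The job is handed in, at about 8 s on the robot's clock.

- **Release:** I pressed the paddle with one finger while the other stood about 26 mm behind the base. The cartridge came to rest only 10.0 mm out, apparently because it bounced back off that finger. That was right on the lower limit, and this part did not go as planned.
- **Correction:** I pressed on the top of the cartridge with the closed fingertips at about 10 N and slid it 12 mm further out, without lifting it.
- **Last checks:** Two wrist views taken after the drag gave 21.3–21.9 mm and 21.0–21.6 mm out, so it stayed put. The hand was clear, with the fingertips about 24 cm above the slab. No contact with the other things was planned and no unexpected forces showed, but I did not re-measure where they stand.

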